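Lock the bench tool chest

ROBOT

A 6-joint arm with a two-finger parallel gripper is mounted at the origin on the work surface. World frame = base frame: x ahead of the robot, y to its left, z up, the work surface at z = 0. Lengths are in mm, angles in rad, forces in N, time in s.
With the tool pointing down it reaches from about 350 to 775 mm from the base axis. Payload 7.3 kg.
Tool frame: the origin (TCP) lies on the front face of the gripper's body, between the roots of the fingers; the fingertips stand 66 mm ahead of it and the grasp point (between the pads) lies 47 mm ahead of it; z points along the fingers, y is the direction in which the jaws open and shut (so a half turn about z gives the same grasp; the last joint's range is limited). The gripper opens to 92 mm and grips with 3 to 60 N. Pads are 19 mm wide; open, the fingers measure 130 mm over their backs; the gripper's body (75 mm by 190 mm) begins 47 mm behind the grasp point.
Start: joints at [-1.473, 0.342, 1.524, -0, 1.275, -0.146], TCP at [126.752, -509.483, 292.241] pointing down, gripper open.
Joint ranges: [-2.53, 2.53], [-0.77, 2.02], [0.04, 2.7], [-1, 4.14], [0.28, 2.66], [-3.11, 3.11]. Speed limits (rad/s): [2.57, 2.57, 3.14, 3.14, 3.14, 3.14].

INTERFACE

Orientations are given as a unit quaternion [w, x, y, z].
In Python, from bench import robot gives the robot as it stands. The module is installed in compiled form; this text tells all that it offers. Calls block until the motion is done:
- robot.move_to(position, orientation): joint-space move of the TCP to a pose.
- robot.servo_line(position, attitude=None, vel=150): straight line of the TCP; attitude=None keeps the orientation; vel is the mean speed in mm/s.
- robot.set_joints(angles): joint-space move.
- robot.move_gripper(opening): finger opening in mm; the grip force is fixed at half the most; returns when the fingers have stopped.
- robot.dwell(seconds).
- robot.ik(position, orientation): joint angles nearest the present ones, or None.
- robot.camera(name): name is "scene" or "top" or "wrist"; returns (picture, depth): 384x512x3 uint8, red, green, blue; 384x512 float32, mm along the optical axis (not along the pixel's ray), 0 where there is no reading.
- robot.camera_info(name): a dict with "mtx" (3x3 intrinsics, pixels), "D" ([k1, k2, p1, p2, k3] as OpenCV has them; the pictures are not rectified), "position" and "attitude" of the camera in the world; the wrist camera has in their place "T_tool_cam" (4x4, takes a point from camera to tool coordinates, whose origin is the TCP and whose axes are the flange's). Camera axes: x right, y down, z forward; pixel columns grow to the right and rows downward; lengths in mm; the calibration is good to about 2 mm. A picture is of the moment at which its call begins: read the wrist's pose just before it. camera_info takes no time and is no camera call.
A pose or a line that the arm cannot do raises robot.IKError and nothing moves.
- robot.hand_in(): hands the job in, once; it reports no verdict.
Trained networks look in the newest picture that a camera, given by its name, has taken for a name from the list of things; names that differ only in an ending like _2 or _b are one class to them, and where a whole thing is asked for, a point or a joint stands for the part that bears it (a point fixed in the world has none). Each returns a list of dicts, best first, with "confidence" (0 to 1); they miss things now and then, are a little off and sometimes report something else, mostly with a low value. They report only what shows in the picture. A call takes as long as a camera call. They do not tell look-alikes from the thing itself.
- robot.find_in(target, camera): "point" ([x, y, z] in mm, in world coordinates, good to about 4 mm: the middle of the surface that is visible of it).
Readings, each from a call of its own:
- robot.read_time_s(): time.
- robot.read_joint_positions(): joint angles.
- robot.read_joint_vel(): joint speeds.
- robot.read_joint_torque(): joint torques, N m.
- robot.read_eef_pos(): TCP position.
- robot.read_ee_rot(): TCP orientation.
- robot.read_contact_force(): force on the tool from outside, world axes, zero at the start.
- robot.read_torque(): the same for the moment, N m.
- robot.read_opening(): finger opening in mm.
Only numpy, scipy, OpenCV 4.12 (cv2) and the standard library are available. Lean on these libraries where they do the work, as an engineer would, in place of code of your own. Each camera call takes 0.05 s, during which the arm holds its last target.

TASK

Lock up the tool chest: fold its hasp down flat over the lock body, then take the larger U-shaped shackle out of its wooden block, put its two legs down through the hasp into the lock's two holes and press it down until the hidden catches click and it stays down by itself when you let go. Press gently, with no more than about 40 N on the lock: where it clicks differs from lock to lock, so feel for it. Do not disturb the smaller spare shackle or the other things on the bench.

Things in the scene. Friction and masses are not known exactly. Their poses are not given: they have to be found in the camera images.
- lock_top (a point): Centre of the top face of the brass lock body (40 mm deep along x, 80 wide along y, 60 tall), fixed to the front of the grey steel tool chest, top face 105 mm above the bench. z up; x points level into the chest, y along the chest's long side. The shackle and the lock may press on each other with 40 N at most.
- hole_l (a point): Middle of the mouth of the lock's hole at y = +20 mm of lock_top, level with the lock's top: 13 mm square, upright, mouth bevelled out by 3 mm. In both holes a spring ejector meets the feet 2 to 22 mm down and pushes back slowly, 3.5 N rising 0.15 N per mm; unless latched it lifts the shackle back to there.
- hole_r (a point): As hole_l, at y = -20 mm. Hidden spring pawls snap into the legs' notches (the click: the push drops by some newtons) when the feet are 26 to 46 mm below the lock's top, a depth that differs from lock to lock and cannot be seen. The push peaks at 9 to 16 N within 4 mm before the click; a hard stop follows 2.5 mm below it.
- lid_mid (a point): Centre of the top of the chest's flat closed lid, 200 mm deep (x) by 340 mm wide (y), 115 mm above the bench, x and y as for lock_top. Its front edge lies 22 mm behind the lock top's centre.
- hasp (a joint): Angle of the hasp, rad: 0 = lying level over the lock, grows as it is raised; about 1.5 = standing upright. It starts raised and stays where it is left (stiff hinge, 0.05 N m); at 0 it meets its stop.
- hasp_hinge (a point): Middle of the hasp's hinge line, fixed to the chest 18 mm behind the lock top's centre (+x) and 4 mm above it; axes as for lock_top, the hinge line along y. The hasp reaches 41 mm beyond the hinge line, is 70 mm wide and 4 mm thick, its mid-plane through the hinge line. Raised by an angle a it points from the hinge along -x cos a + z sin a.
- hasp_tip (a point): Middle of the steel hasp's free edge, 41 mm from the hinge line; turns with the hasp. The hasp has two 18 mm square openings, which lie over the lock's holes when it is down.
- shackle_center (a point): The larger shackle, a steel U of 11 mm round bar, crown up, 82 mm high, 51 wide, 0.15 kg; this point is half-way up (41 mm above the feet), midway between the legs. z up to the crown, y from leg to leg; leg axes at y = +20 and -20 mm. The crown's straight bar runs along y, 28 mm long, its axis 35.5 mm above this point. Feet taper to 4 mm over the last 10 mm, with notches 12 to 21 mm up. Either way round fits.
- stand_top (a point): Centre of the top of the wooden block in which the larger shackle stands, feet 28 mm deep in two holes: block 45 x 74 mm, 45 mm high, fixed; z up, y from hole to hole.
- spare_center (a point): The smaller spare shackle (62 mm high, 39 mm wide, leg axes 28 mm apart), which does not fit; this point is half-way up. It stands in its own block; leave it there.
- spare_stand_top (a point): Centre of the top of the spare's wooden block: 45 x 62 mm, 45 mm high, fixed.
- coupling: Brass hose coupling, 40 mm across, 72 mm high, upright; origin at the centre of its underside. Bystander.
- jar: Glass jar with steel lid, 64 mm across, 75 mm high; origin under its centre. Bystander.
- screwdriver: Screwdriver lying on the bench, under 30 mm high; bystander.
- can: Dark steel oil can, 60 mm across, 130 mm high with a thin spout; origin under its centre. Bystander.
- nut: Dark steel collar lying flat, 36 mm across, 12 mm high; bystander.
- bushing: Copper bushing standing, 28 mm across, 30 mm high; bystander.
Mind the look-alikes: they are no part of the job. What is shaped like the part that bears shackle_center but pink or purple is not meant.

How it is judged (in metres and radians):
On the way, in this order (a step that is already met when the one before it is completed fails the run):
1. the hasp lies down over the lock (value of joint hasp below 0.1 rad), for 0.1 s.
2. the shackle's legs are in the lock's holes, through the hasp (x of shackle_center in the frame of lock_top between -0.005 and 0.005 m and y of shackle_center in the frame of lock_top between -0.005 and 0.005 m and z of shackle_center in the frame of lock_top below 0.035 m and value of joint hasp below 0.1 rad), for 0.05 s.
At the end, for the whole second after the job is handed in: The hasp lies over the lock (below 0.1 rad) and the larger shackle, let go, stays latched in it at rest: its half-way point less than 17 mm above the lock's top (an unlatched one springs back to 19 mm or more), within 5 mm sideways, upright within 0.12 rad (x of shackle_center in the frame of lock_top between -0.005 and 0.005 m and y of shackle_center in the frame of lock_top between -0.005 and 0.005 m and z of shackle_center in the frame of lock_top between -0.01 and 0.017 m and angle between shackle_center's own z axis and vertical below 0.12 rad and value of joint hasp below 0.1 rad and linear speed of shackle below 0.02 m/s); the robot touches nothing.
It fails at once if the lock was loaded with more than 40 N through the shackle (contact force between shackle and lock above 40 N).
It fails at once if the spare shackle was moved by more than 25 mm (distance of spare_center from where it was at the start of the episode above 0.025 m).
It fails at once if another thing on the bench was moved by more than 25 mm (distance of any of coupling, jar, screwdriver, can, nut, bushing from where it was at the start of the episode above 0.025 m).
It also fails if it takes over 72 s, if anything falls off the work surface, if the arm or the gripper's body presses on something with over 40 N, if the wrist force passes 120 N, or if a joint passes its speed limit or range.

## Working session

There is one attempt and no reset: what is moved stays moved. The work goes in short steps, each a Python script; the robot and the scene stay as the last script left them, time stands still between calls to the robot, and variables do not carry over. Pictures are saved under pics/ and viewed, and the job is handed in when it is done.

```bash
mkdir -p pics; ls
cat > h.py <<'E'
import numpy as np, cv2
from bench import robot
from scipy.spatial.transform import Rotation as R
def q2R(q): return R.from_quat([q[1],q[2],q[3],q[0]]).as_matrix()
def R2q(M):
    q=R.from_matrix(M).as_quat(); return [q[3],q[0],q[1],q[2]]
def campose(name):
    i=robot.camera_info(name)
    if 'T_tool_cam' in i:
        T=np.eye(4);T[:3,:3]=q2R(robot.read_ee_rot());T[:3,3]=robot.read_eef_pos()
        return i,T@np.array(i['T_tool_cam'])
    T=np.eye(4);T[:3,:3]=q2R(i['attitude']);T[:3,3]=i['position'];return i,T
def shot(name):
    i,T=campose(name); p,d=robot.camera(name)
    K=np.array(i['mtx']);D=np.array(i['D'])
    h,w=d.shape
    g=np.stack(np.meshgrid(np.arange(w),np.arange(h)),-1).reshape(-1,1,2).astype(np.float64)
    n=cv2.undistortPoints(g,K,D).reshape(h,w,2)
    P=np.concatenate([n,np.ones((h,w,1))],-1)*d[...,None]
    P=P@T[:3,:3].T+T[:3,3]; P[d<=0]=np.nan
    return p,d,P
def save(fn,p,s=1):
    p=cv2.cvtColor(p,cv2.COLOR_RGB2BGR)
    if s!=1:p=cv2.resize(p,None,fx=s,fy=s,interpolation=cv2.INTER_CUBIC)
    cv2.imwrite('pics/'+fn,p)
E
python3 - <<'E'
from h import *
for n in ['scene','top']:
    p,d,P=shot(n); save(n+'0.png',p,1.5); np.savez('/tmp/'+n,p=p,d=d,P=P)
    for t in ['hasp','hasp_tip','shackle_center','spare_center','lock_top','stand_top','coupling','jar','screwdriver','can','nut','bushing']:
        try:
            for r in robot.find_in(t,n)[:3]: print(n,t,np.round(r['point']),round(r['confidence'],2))
        except Exception as e: print(t,repr(e)[:100])
print(robot.read_time_s())
E
```

```text
pics
scene hasp [526. 100. 132.] 0.72
scene hasp_tip [530.  98. 132.] 0.75
scene hasp_tip [ 597. -155.   28.] 0.25
scene shackle_center [ 478. -146.   83.] 0.82
scene shackle_center [ 335. -272.   51.] 0.7
scene shackle_center [653. -22.  47.] 0.66
scene spare_center [ 444. -289.   68.] 0.64
scene spare_center [541.  99.  92.] 0.43
scene lock_top [548. 100.  96.] 0.91
scene lock_top [ 657. -285.   64.] 0.61
scene lock_top [ 505. -151.   41.] 0.53
scene stand_top [ 504. -149.   40.] 0.77
scene coupling [618. -86.  65.] 0.57
scene jar [ 671. -125.   59.] 0.89
scene screwdriver [ 432. -414.   22.] 0.71
scene screwdriver [528.  96. 130.] 0.69
scene can [ 660. -284.   60.] 0.67
scene can [ 506. -149.   40.] 0.62
scene nut [ 554. -231.   11.] 0.72
scene bushing [ 597. -153.   26.] 0.79
top hasp [525. 101. 131.] 0.56
top hasp_tip [518. 105. 130.] 0.89
top shackle_center [ 369. -255.    9.] 0.97
top shackle_center [ 293. -226.    9.] 0.7
top shackle_center [625.  -4.  10.] 0.65
top spare_center [ 439. -282.   75.] 0.65
top lock_top [543.  93.  99.] 0.79
top stand_top [ 470. -148.   44.] 0.67
top coupling [595. -85.  68.] 0.92
top coupling [ 588. -148.   26.] 0.24
top jar [ 551. -228.   16.] 0.45
top screwdriver [ 645. -120.   77.] 0.67
top screwdriver [ 416. -420.   27.] 0.57
top can [ 629. -285.   66.] 0.62
top nut [596. -85.  68.] 0.52
top nut [ 551. -230.   13.] 0.46
top bushing [ 590. -147.   31.] 0.5
1.3
```

View pics/scene0.png

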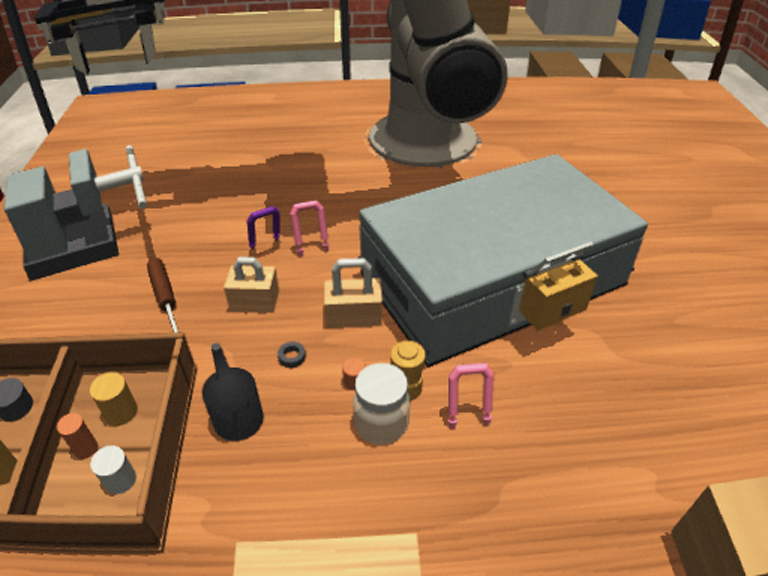

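View pics/top0.png

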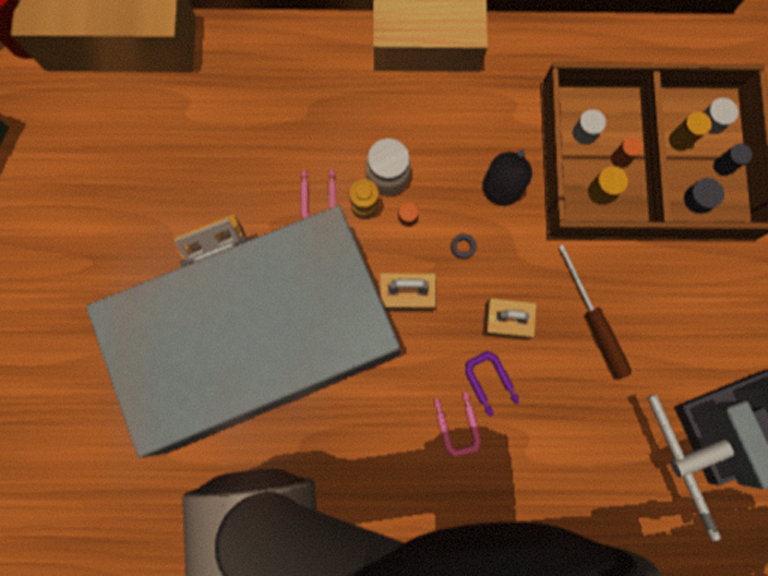

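Candidates: the grey U in the larger block (scene (352,275), top (408,287)), the grey U in the smaller block (top (513,316)), and the pink and purple Us lying loose on the bench. The first fits "larger, in its wooden block". I'll confirm it with a wrist close-up and measure the lid and lock from depth.

Run:
```python
from h import *
for n in ['scene','top']:
    z=np.load(f'/tmp/{n}.npz'); P=z['P'].reshape(-1,3)
    P=P[np.isfinite(P[:,2])]
    s=P[(abs(P[:,2]-115)<6)&(P[:,0]>150)&(P[:,0]<650)&(P[:,1]>-120)&(P[:,1]<450)]
    r=cv2.minAreaRect(s[:,:2].astype(np.float32)); print(n,'lid',len(s),r,np.median(s[:,2]))
    for nm,c in [('stand',(482,-149)),('spare',(438,-283))]:
        q=P[(np.hypot(P[:,0]-c[0],P[:,1]-c[1])<50)]
        t=q[(abs(q[:,2]-45)<5)]
        if len(t)>10: print(nm,'top',cv2.minAreaRect(t[:,:2].astype(np.float32)),np.median(t[:,2]))
        t=q[(q[:,2]>q[:,2].max()-7)]
        print(nm,'crown',q[:,2].max(),len(t),cv2.minAreaRect(t[:,:2].astype(np.float32)),t.mean(0))
    q=P[(np.hypot(P[:,0]-545,P[:,1]-97)<70)&(P[:,2]>121)]
    print('hasp',len(q),q.mean(0),q[:,2].max(),cv2.minAreaRect(q[:,:2].astype(np.float32)))
```

```text
scene lid 10376 ((425.6980285644531, 60.52873229980469), (213.09921264648438, 342.1075439453125), 23.184484481811523) 115.05144721858346
stand top ((476.14825439453125, -143.27618408203125), (56.083805084228516, 85.3209228515625), 1.273339867591858) 44.521041790286176
stand crown 115.92457875050002 50 ((465.09393310546875, -104.9942398071289), (40.290313720703125, 5.321468353271484), 22.086315155029297) [ 464.39907149 -106.03270763  112.5284555 ]
spare top ((444.328125, -287.11236572265625), (63.7218017578125, 48.654266357421875), 83.55925750732422) 44.33093624639048
spare crown 80.54892963694243 57 ((445.014404296875, -287.2164001464844), (29.169727325439453, 9.548894882202148), 81.9800796508789) [ 446.24520971 -287.20324686   76.74112646]
hasp 176 [532.543317   102.02364855 138.63269612] 147.44550226402987 ((529.572509765625, 104.54950714111328), (17.17378807067871, 72.98192596435547), 20.300886154174805)
top lid 19892 ((435.95745849609375, 66.47517395019531), (238.51751708984375, 340.87286376953125), 22.93674659729004) 115.0273949315013
stand top ((478.0324401855469, -147.74183654785156), (45.21623992919922, 73.00743103027344), 0.19564323127269745) 45.29299525340127
stand crown 117.6653693641664 25 ((463.2727966308594, -104.71670532226562), (34.38740921020508, 3.5202298164367676), 22.971864700317383) [ 463.39609091 -105.02758679  114.14547522]
spare top ((441.9023742675781, -287.083251953125), (62.3223991394043, 45.497825622558594), 84.47565460205078) 45.345255047853925
spare crown 81.76367789171718 74 ((441.9872131347656, -286.962890625), (29.227916717529297, 10.258153915405273), 89.07795715332031) [ 441.72499912 -285.65725314   78.06848752]
hasp 381 [526.70571606 105.1866002  137.18286583] 148.87161814670003 ((525.7003784179688, 104.43956756591797), (19.134258270263672, 70.28585815429688), 23.095537185668945)
```

Run:
```python
from h import *
i=robot.camera_info('wrist'); print(np.round(np.array(i['T_tool_cam']),3),i['mtx']); 
print(q2R(robot.read_ee_rot()).round(3))
for n in ['scene','top']:
    c=robot.camera_info(n); print(n,c['position'],q2R(c['attitude'])[:,2])
```

```text
[[  0.     -0.958  -0.285  77.51 ]
 [  1.      0.      0.     -1.377]
 [  0.     -0.285   0.958 -92.525]
 [  0.      0.      0.      1.   ]] [[342.84846911   0.         253.44834194]
 [  0.         342.84846911 187.68658916]
 [  0.           0.           1.        ]]
[[ 0.97   0.241  0.   ]
 [ 0.241 -0.97  -0.   ]
 [ 0.     0.    -1.   ]]
scene [1040.77069759 -141.02152512  578.8580297 ] [-0.72647647  0.0490192  -0.68544078]
top [ 310.05649127 -103.06336583  959.64880161] [ 0.18649347 -0.01010482 -0.98240423]
```

```bash
cat >> h.py <<'E'
def down(yaw):  # tool z down, tool x at world yaw (rad)
    c,s=np.cos(yaw),np.sin(yaw)
    return R2q(np.array([[c,s,0],[s,-c,0],[0,0,-1]]))
E
python3 - <<'E'
from h import *
for nm,p,ys in [('sh',(478,-148,240),(-90,90,0)),('lock',(537,106,240),(23-90,23+90,23))]:
    for y in ys:
        j=robot.ik(p,down(np.radians(y))); print(nm,y,None if j is None else np.round(j,2))
robot.move_to([478,-142,245],down(np.radians(-90)))
p,d,P=shot('wrist'); save('w1.png',p,1.5); np.savez('/tmp/w1',p=p,d=d,P=P)
for t in ['shackle_center','stand_top']:
    print([ (np.round(r['point'],1),round(r['confidence'],2)) for r in robot.find_in(t,'wrist')])
print(robot.read_eef_pos(), robot.read_time_s())
P=P.reshape(-1,3);P=P[np.isfinite(P[:,2])]
q=P[np.hypot(P[:,0]-478,P[:,1]+148)<42]
t=q[abs(q[:,2]-45)<4]; print(cv2.minAreaRect(t[:,:2].astype(np.float32)),np.median(t[:,2]))
t=q[q[:,2]>90]; print(q[:,2].max(),len(t),cv2.minAreaRect(t[:,:2].astype(np.float32)),t.mean(0))
E
```

```text
sh -90 [-0.45  0.35  1.67 -0.    1.12  2.69]
sh 90 [-0.45  0.35  1.67 -0.    1.12 -0.45]
sh 0 [-0.45  0.35  1.67 -0.    1.12  1.12]
lock -67 [ 0.05  0.43  1.54 -0.    1.17  2.8 ]
lock 113 [ 0.05  0.43  1.54 -0.    1.17 -0.35]
lock 23 [ 0.05  0.43  1.54 -0.    1.17  1.22]
[(array([ 365.3, -254.9,    9.4]), 0.75), (array([ 294.5, -229.1,   10.9]), 0.71), (array([ 475. , -154.2,   97. ]), 0.68), (array([653. , -39.9,  10.9]), 0.52)]
[(array([ 483.3, -158.7,   45.5]), 0.65)]
[ 477.93076028 -142.38508359  245.00850518] 3.8667
((477.6125183105469, -147.25491333007812), (74.16638946533203, 45.16472625732422), 89.9897232055664) 45.02097370016219
290.82716317214545 27237 ((476.5810546875, -164.81201171875), (57.133907318115234, 60.85682678222656), 44.76350784301758) [ 476.8829934  -166.71933792  270.71969147]
```

View pics/w1.png

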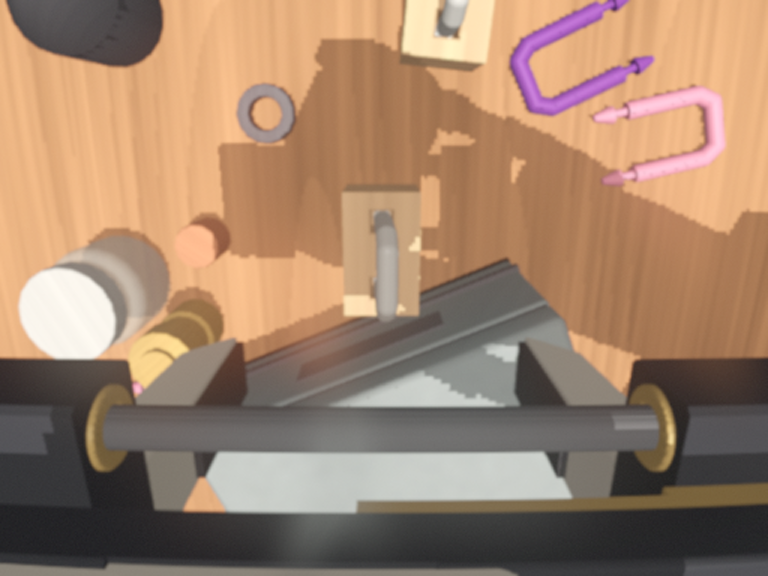

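Run:
```python
from h import *
z=np.load('/tmp/w1.npz');P=z['P'].reshape(-1,3);P=P[np.isfinite(P[:,2])]
q=P[np.hypot(P[:,0]-478,P[:,1]+148)<42]
for lo,hi in [(90,105),(97,105)]:
    t=q[(q[:,2]>lo)&(q[:,2]<hi)]; print(t[:,2].max(),len(t),cv2.minAreaRect(t[:,:2].astype(np.float32)),t.mean(0))
    w=np.linalg.svd(t[:,:2]-t[:,:2].mean(0),full_matrices=False)[2][0];print(w)
```

```text
100.57957132788707 811 ((474.5013427734375, -147.9023895263672), (44.657508850097656, 10.561800956726074), 89.8959732055664) [ 474.72134213 -149.59739768   96.97176262]
[0.00365702 0.99999331]
100.57957132788707 504 ((474.5810241699219, -147.52696228027344), (36.7615966796875, 8.840877532958984), 89.9319839477539) [ 474.66670566 -147.8823333    98.37199095]
[-0.00441298  0.99999026]
```

The larger grey shackle shows at (386,262) in the 74 mm block, with the pink and purple Us and the spare's block well away. Next I look at the lock.

Run:
```python
from h import *
robot.move_to([537,106,270],down(np.radians(23)))
p,d,P=shot('wrist'); save('w2.png',p,1.5); np.savez('/tmp/w2',p=p,d=d,P=P)
print(robot.read_eef_pos(), robot.read_time_s())
for t in ['lock_top','hasp_tip']:
    print([ (np.round(r['point'],1),round(r['confidence'],2)) for r in robot.find_in(t,'wrist')])
P=P.reshape(-1,3);P=P[np.isfinite(P[:,2])]
q=P[np.hypot(P[:,0]-537,P[:,1]-106)<70]
t=q[(abs(q[:,2]-105)<2.5)]; print(len(t),cv2.minAreaRect(t[:,:2].astype(np.float32)))
t=q[(q[:,2]>122)&(q[:,2]<160)]; print(t[:,2].max(),len(t),cv2.minAreaRect(t[:,:2].astype(np.float32)),t.mean(0))
```

```text
[537.017896   105.27195311 269.88885055] 5.2417
[(array([540.5, 106.4, 103.5]), 0.9)]
[]
3428 ((531.083251953125, 103.58078002929688), (43.17670822143555, 128.47647094726562), 23.04830551147461)
147.70649557505328 949 ((526.88916015625, 106.24044036865234), (15.425952911376953, 70.07614135742188), 22.922870635986328) [530.05479118 106.59520945 141.95963612]
```

View pics/w2.png

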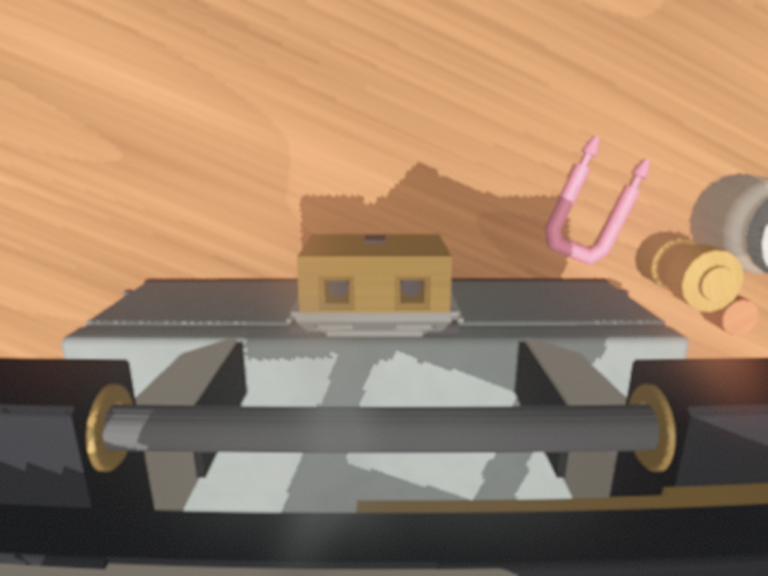

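Run:
```python
from h import *
z=np.load('/tmp/w2.npz');p=z['p'];P=z['P']
c=p[145:235,190:315]; save('w2c.png',c,6)
e=np.array([np.cos(np.radians(23)),np.sin(np.radians(23))]); f=np.array([e[1],-e[0]]) # f = lock y
# brass mask at top level
hsv=cv2.cvtColor(p,cv2.COLOR_RGB2HSV)
o=np.array([537.,106.])
L=np.stack([-(P[...,:2]-o)@e,(P[...,:2]-o)@f,P[...,2]],-1)
m=(abs(P[...,2]-105)<2)&(abs(L[...,1])<50)&(abs(L[...,0])<35)&(hsv[...,1]>90)
print(m.sum(), L[m].min(0),L[m].max(0))
xs=L[m]; print(np.percentile(xs,[1,5,95,99],axis=0).round(1))
h=(P[...,2]<102)&(L[...,0]>-16)&(L[...,0]<10)&(abs(L[...,1])<32)
print(np.argwhere(h).mean(0))
for s in (1,-1):
    hh=h&(L[...,1]*s>5); ij=np.argwhere(hh); print(s,len(ij),ij.min(0),ij.max(0))
print(L[190:196,200:310:6,:].round(0)[2])
# raise hasp angle: plane fit
mm=(P[...,2]>115)&(P[...,2]<160)&(abs(L[...,1])<36)&(abs(L[...,0]-8)<25)
q=L[mm]; print(len(q), np.percentile(q,[1,50,99],axis=0).round(1))
```

```text
3122 [-15.18092544 -44.22136097 103.00060568] [ 15.83858763  36.04555782 106.99241557]
[[-14.8 -43.5 103.1]
 [-14.2 -40.9 103.5]
 [ 14.4  32.7 105.9]
 [ 15.4  35.3 106.4]]
[163.90461049 253.63169051]
1 854 [146 259] [199 295]
-1 822 [146 214] [199 249]
[[  3. -43. 105.]
 [  3. -38. 105.]
 [  3. -33. 104.]
 [  8. -31.  87.]
 [  6. -25.  93.]
 [  7. -20.  91.]
 [  3. -14. 105.]
 [  3. -10. 105.]
 [  3.  -5. 106.]
 [  3.  -0. 104.]
 [  3.   4. 105.]
 [  4.   9. 101.]
 [  7.  15.  92.]
 [  7.  19.  92.]
 [  3.  23. 105.]
 [  3.  28. 105.]
 [  3.  33. 105.]
 [ 27.  49.  27.]
 [ 27.  55.  26.]]
1252 [[  1.8 -35.2 115. ]
 [  7.   -1.2 142.2]
 [ 32.3  30.9 146.5]]
```

View pics/w2c.png

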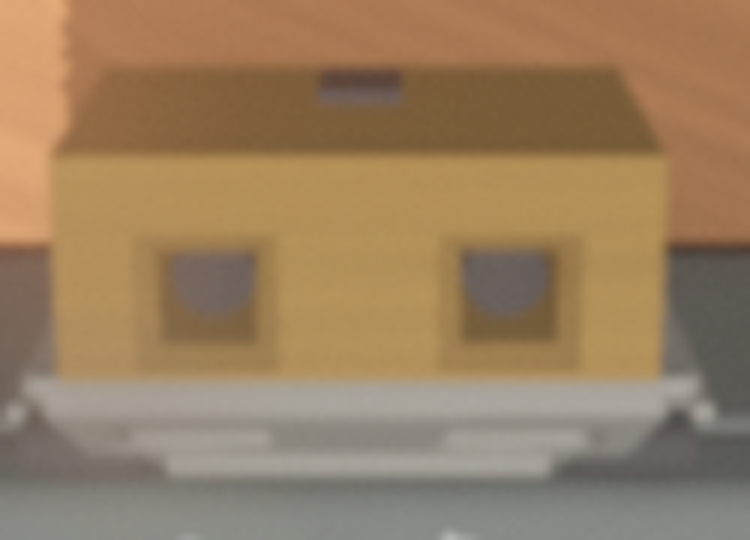

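```bash
cat >> h.py <<'E'
def ray(name,pts,zp,T=None):
    i,T0=campose(name); T=T0 if T is None else T
    n=cv2.undistortPoints(np.array(pts,float).reshape(-1,1,2),np.array(i['mtx']),np.array(i['D'])).reshape(-1,2)
    d=np.c_[n,np.ones(len(n))]@T[:3,:3].T
    return T[:3,3]+d*((zp-T[2,3])/d[:,2])[:,None]
E
python3 - <<'E'
from h import *
s=lambda x,y:(190+(x+.5)/6-.5,145+(y+.5)/6-.5)
r=ray('wrist',[s(206,303),s(512,303),s(52,153),s(666,153)],105); print(r.round(1))
v=r[0]-r[1]; print(np.linalg.norm(v), np.degrees(np.arctan2(v[1],v[0])), (r[0]+r[1])[:2]/2)
w=r[2]-r[3]; print(np.linalg.norm(w), np.degrees(np.arctan2(w[1],w[0])))
m=(r[2]+r[3])[:2]/2; c=(r[0]+r[1])[:2]/2; print(m, np.linalg.norm(m-c))
E
```

```text
[[522.8 125.9 105. ]
 [538.5  88.8 105. ]
 [534.  151.6 105. ]
 [564.8  78.8 105. ]]
40.23243661279007 112.901233938026 [530.67614028 107.37304454]
79.09500566127959 112.89543753365027
[549.38465846 115.21322173] 20.28489661654963
```

The lock's hole bevels, centred near (224,195) and (275,195) in the raw image, measure 40.2 mm apart, and the front edge measures 79.1 mm. Lock centre is (530.7,107.4), with the outward direction at yaw 22.9°. Now I fold the hasp.

```bash
cat >> h.py <<'E'
YAW=np.radians(22.9); E_=np.array([np.cos(YAW),np.sin(YAW)]); F_=np.array([E_[1],-E_[0]])
C=np.array([530.7,107.4])
def lk(lx,ly,z): 
    w=C-E_*lx+F_*ly; return [w[0],w[1],z]
def F(): return np.round(robot.read_contact_force(),1)
E
python3 - <<'E'
from h import *
robot.move_gripper(0)
robot.servo_line(lk(32,0,230),down(YAW))
robot.servo_line(lk(32,0,132+66),vel=80); print(F())
for lx in range(27,-16,-6):
    robot.servo_line(lk(lx,0,132+66),vel=60); print(lx,F())
for z in range(129,108,-3):
    robot.servo_line(lk(-10,0,z+66),vel=40); f=F(); print(z,f)
    if f[2]>12: break
p,d,P=shot('wrist'); save('w3.png',p,1.5)
print(robot.read_eef_pos(),robot.read_time_s())
E
```

```text
[-0.1  0.  -0.3]
27 [ 0.6 -0.  -0.3]
21 [ 0.5 -0.6 -0.6]
15 [-1.1 -0.2 -0.1]
9 [-1.3  0.4  0.2]
3 [0.  0.7 0.3]
-3 [-0.6  0.9  0.4]
-9 [1.1 0.7 0.6]
-15 [ 0.4 -0.2  0.3]
129 [ 0.1 -0.2  0.7]
126 [0.9 0.5 1.1]
123 [-0.1 -0.1 -0.2]
120 [0.3 0.7 0.9]
117 [ 0.8 -0.6  0.3]
114 [ 0.1 -0.  -0.3]
111 [-0.5  0.1  0.1]
[539.80850195 111.25984259 176.8185511 ] 11.6917
```

View pics/w3.png

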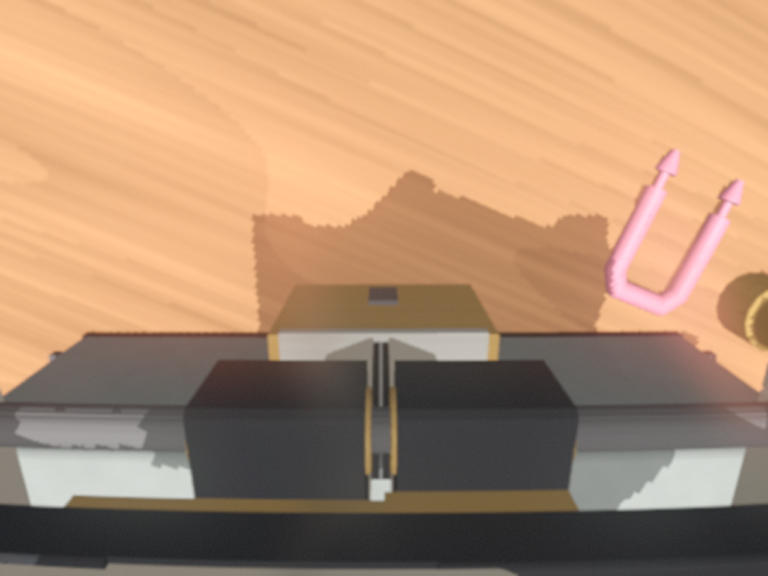

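The hasp plate now covers the brass top, at rows 332-360. I'll press on until I feel its stop, then raise and look.

Run:
```python
from h import *
z=110.5
while z>106:
    robot.servo_line(lk(-10,0,z+66),vel=20); f=F(); 
    if f[2]>8: print('hit',z,f);break
    z-=.5
print(z,f,robot.read_eef_pos())
robot.servo_line(lk(-10,0,270),vel=200)
robot.servo_line(lk(-2,0,270),vel=100);robot.dwell(.2)
T=campose('wrist')[1]
p,d,P=shot('wrist'); save('w4.png',p[130:250,170:330],5); np.savez('/tmp/w4',p=p,d=d,P=P,T=T)
L=np.stack([-(P[...,:2]-C)@E_,(P[...,:2]-C)@F_,P[...,2]],-1)
for lx in (-20,-10,0,10):
    m=(abs(L[...,0]-lx)<2.5)&(abs(L[...,1])<8); print(lx,np.median(L[m][:,2]))
print(robot.read_time_s())
```

```text
hit 110.0 [-3.  -0.8  8.8]
110.0 [-3.  -0.8  8.8] [539.82902716 111.25813462 176.69785697]
-20 82.24184464068364
-10 221.6574098333305
0 111.45749193035206
10 110.82599156909185
13.3083
```

View pics/w4.png

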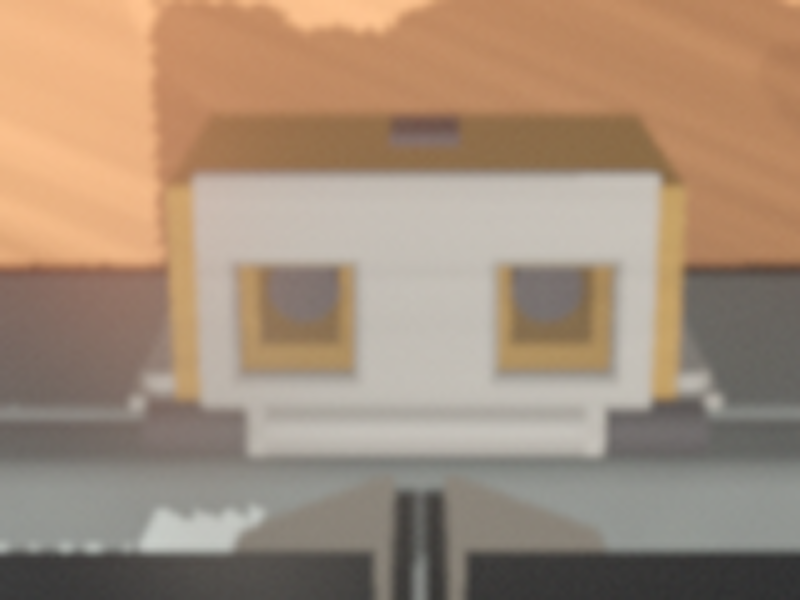

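Hasp is flat: stop felt at fingertip height 110.7, and both openings show the holes beneath. Now the shackle grasp.

Run:
```python
from h import *
T=np.load('/tmp/w4.npz')['T']
s=lambda x,y:(170+(x+.5)/5-.5,130+(y+.5)/5-.5)
r=ray('wrist',[s(297,318),s(555,318)],111,T); print(r.round(1),r.mean(0),np.linalg.norm(r[0]-r[1]))
# expected opening/tip check
robot.move_to([500,-60,270],down(np.radians(90)))
robot.move_gripper(50)
robot.move_to([475.5,-147.6,230],down(np.radians(90)))
robot.servo_line([475.5,-147.6,145.5],vel=80); print(F())
robot.move_gripper(0); robot.dwell(.2)
print('open',robot.read_opening(),F(),robot.read_eef_pos())
p,d,P=shot('scene'); save('s5.png',p[130:260,170:330],5)
print(robot.read_time_s())
```

```text
[[523.4 126.2 111. ]
 [538.8  89.7 111. ]] [531.0866715  107.91041375 111.        ] 39.629887828825716
[ 0.7 -0.3 -0.1]
open 9.942142541926154 [ 0.4 -0.8  0. ] [ 475.50885803 -147.60847294  145.5186583 ]
18.25
```

View pics/s5.png

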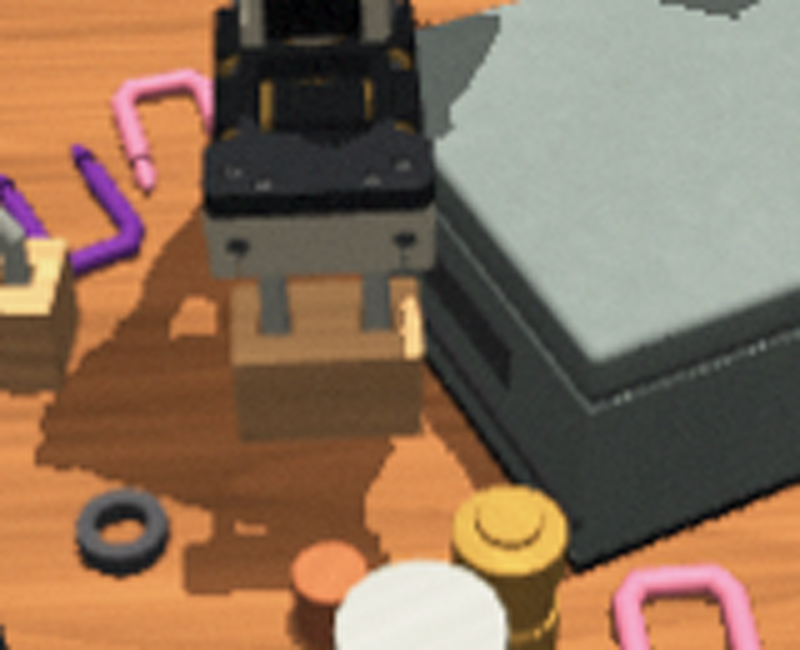

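The fingers hold the crown (opening 9.9 mm), with both legs in the block. Lift, carry and check above the lock.

```bash
sed -i 's/^C=.*/C=np.array([530.9,107.6])/' h.py
python3 - <<'E'
from h import *
robot.servo_line([475.5,-147.6,285],vel=100); print('lift',robot.read_opening(),F())
q=down(YAW+np.pi/2)
robot.move_to(lk(0,0,285),q)
robot.servo_line(lk(0,0,262),vel=60); robot.dwell(.3)
print(robot.read_opening(),F(),robot.read_eef_pos(),lk(0,0,262),robot.read_time_s())
for n in ('wrist','scene','top'):
    T=campose(n)[1]; p,d,P=shot(n); np.savez('/tmp/h_'+n,p=p,d=d,P=P,T=T); save('h_'+n+'.png',p,1.5)
E
```

```text
lift 10.07560643155175 [-0.2  1.1 -0.9]
10.254616536833774 [-0.1 -0.3 -1.3] [531.01730561 107.68912122 262.2818595 ] [np.float64(530.9), np.float64(107.6), 262] 21.6417
```

View pics/h_wrist.png

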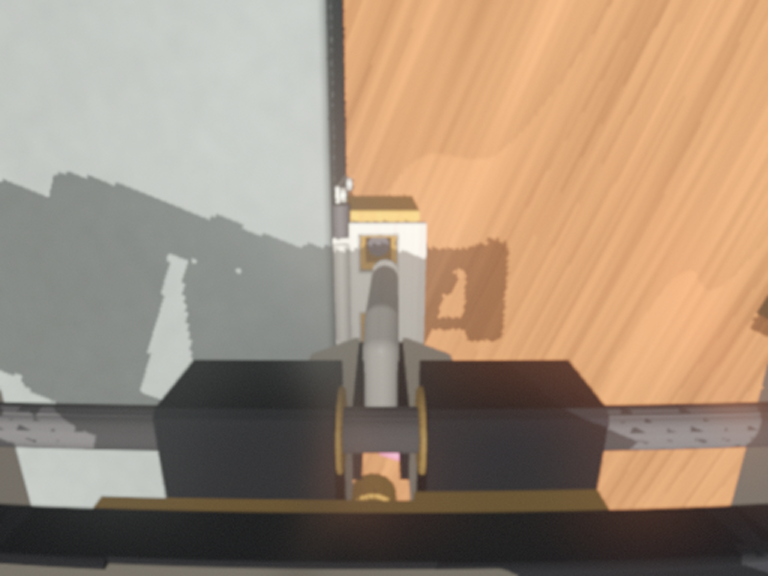

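View pics/h_scene.png

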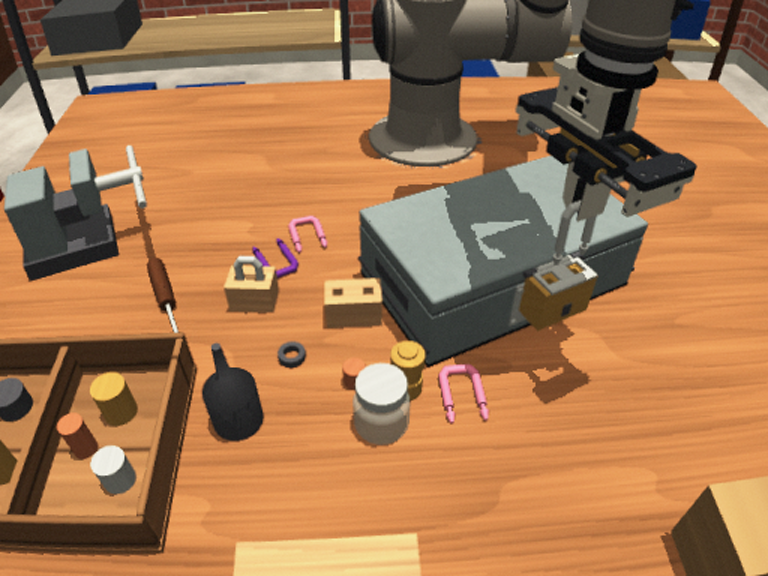

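Run:
```python
from h import *
p=np.load('/tmp/h_scene.npz')['p']; save('h_sc.png',p[115:215,335:435],6)
p=np.load('/tmp/h_wrist.npz')['p']; save('h_wc.png',p[120:240,210:310],5)
```

```text
(no output)
```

View pics/h_sc.png

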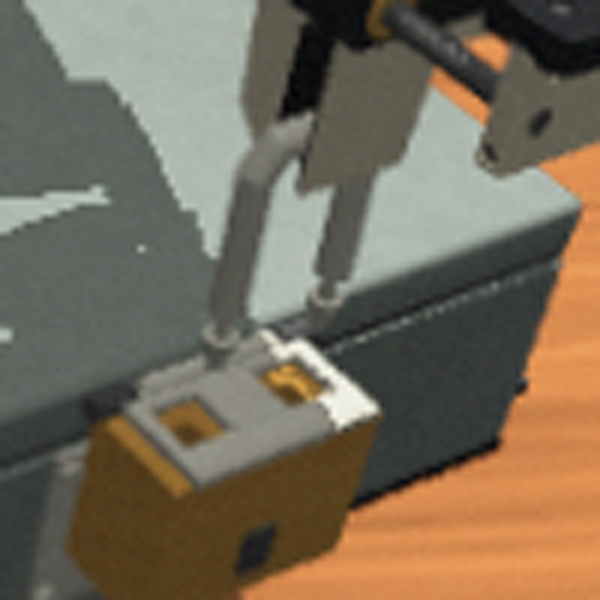

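View pics/h_wc.png

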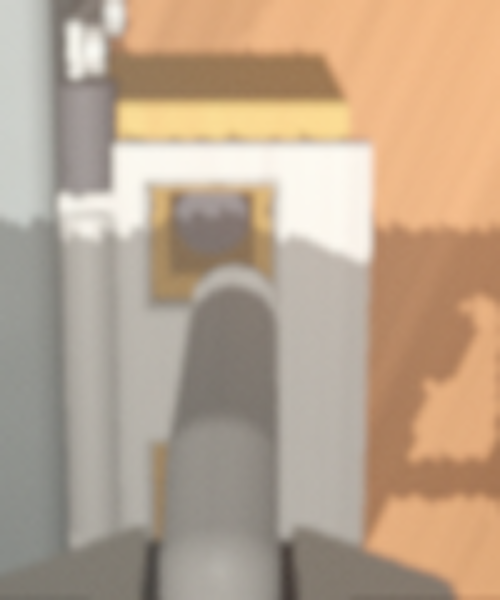

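```bash
cat >> h.py <<'E'
def proj(name,X,T):
    i=robot.camera_info(name); W=np.linalg.inv(T)
    return cv2.projectPoints(np.array(X,float),cv2.Rodrigues(W[:3,:3])[0],W[:3,3],np.array(i['mtx']),np.array(i['D']))[0].reshape(-1,2)
E
python3 - <<'E'
from h import *
z=np.load('/tmp/h_scene.npz');T=z['T'];P=z['P']
X=[lk(0,-20,133.5),lk(0,20,133.5),lk(0,-20,111),lk(0,20,111)]
u=proj('scene',X,T); print('scene crop',((u-[335,115])*6).round())
print('holes by scene', ray('scene',[(335+180/6,115+425/6),(335+293/6,115+385/6)],111,T).round(1), np.round([lk(0,20,0),lk(0,-20,0)],1))
z=np.load('/tmp/h_wrist.npz');T=z['T']
X=[lk(0,20,133.5),lk(0,20,180),lk(0,20,111),lk(0,-20,111)]
print('wrist crop',((proj('wrist',X,T)-[210,120])*5).round())
E
```

```text
scene crop [[310. 319.]
 [206. 357.]
 [294. 375.]
 [191. 414.]]
holes by scene [[543.2  84.4 111. ]
 [527.7 124.4 111. ]] [[538.7  89.2   0. ]
 [523.1 126.    0. ]]
wrist crop [[212. 561.]
 [211. 728.]
 [212. 501.]
 [212. 246.]]
```

The wrist crop suggests the feet lean about 3 mm outward (leg axis column ≈237 at the foot against 213 for the opening), so I'll go lower for a direct relative look.

Run:
```python
from h import *
robot.servo_line(lk(0,0,245),vel=40); robot.dwell(.2); print(F())
for n in ('wrist','scene','top'):
    T=campose(n)[1]; p,d,P=shot(n); np.savez('/tmp/g_'+n,p=p,d=d,P=P,T=T)
    c={'wrist':p[120:240,210:310],'scene':p[115:215,335:435],'top':p[110:210,90:190]}[n]
    save('g_'+n+'.png',c,6 if n!='wrist' else 5)
    L=np.stack([-(P[...,:2]-C)@E_,(P[...,:2]-C)@F_,P[...,2]],-1)
    for lo,hi in [(125,135),(135,145),(145,155)]:
        for s in (1,-1):
            m=(L[...,2]>lo)&(L[...,2]<hi)&(abs(L[...,0])<16)&(abs(L[...,1]*s-20)<14)
            if m.sum()>5: print(n,lo,s,m.sum(),np.median(L[m],0).round(1),np.percentile(L[m],[3,97],axis=0).round(1)[:,:2].tolist())
```

```text
[-0.4  0.2 -1.5]
wrist 125 -1 66 [ -2.9 -24.1 128.8] [[-7.4, -26.1], [2.2, -20.7]]
wrist 135 -1 57 [ -2.8 -25.4 141.5] [[-7.5, -26.1], [2.6, -21.9]]
wrist 145 -1 90 [ -2.1 -25.4 150.3] [[-7.2, -26.2], [3.0, -22.0]]
scene 125 1 26 [ -5.3  23.3 128.5] [[-9.5, 16.6], [-1.5, 26.0]]
scene 125 -1 27 [ -5.1 -16.1 128.9] [[-8.4, -21.2], [1.6, -13.6]]
scene 135 1 23 [ -6.3  24.7 141.4] [[-9.3, 19.2], [-0.7, 27.0]]
scene 135 -1 23 [ -6.3 -14.5 141.7] [[-8.3, -20.5], [-0.2, -12.9]]
scene 145 1 31 [ -6.6  24.7 150.1] [[-8.5, 18.6], [-0.2, 26.3]]
scene 145 -1 28 [ -6.  -15.2 150.2] [[-8.7, -20.6], [1.0, -12.6]]
top 125 1 9 [  0.4  21.6 127.8] [[-3.0, 18.0], [2.6, 25.4]]
top 135 1 8 [  2.1  23.3 142.1] [[-0.1, 18.2], [3.5, 25.9]]
top 145 1 7 [  3.3  22.3 151.3] [[1.4, 19.4], [4.4, 24.9]]
```

View pics/g_wrist.png

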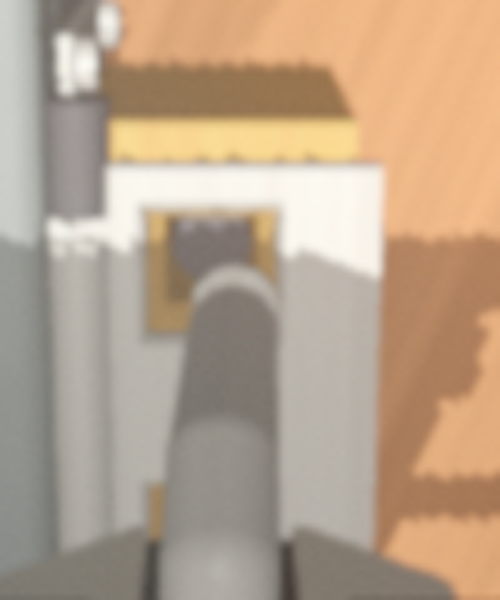

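View pics/g_scene.png

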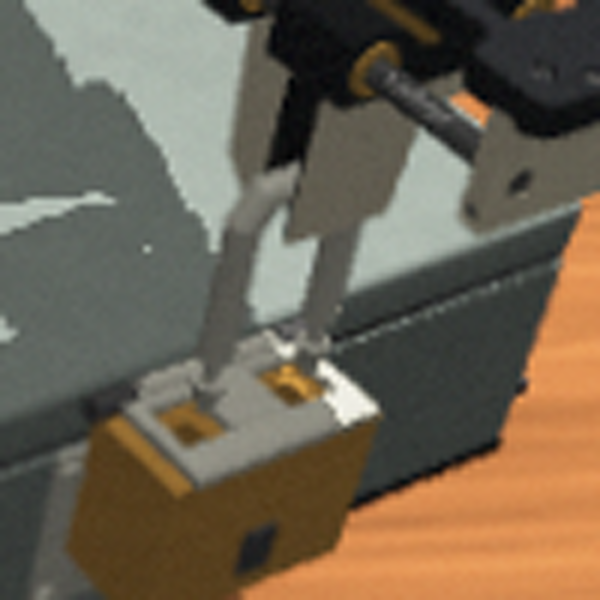

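View pics/g_top.png

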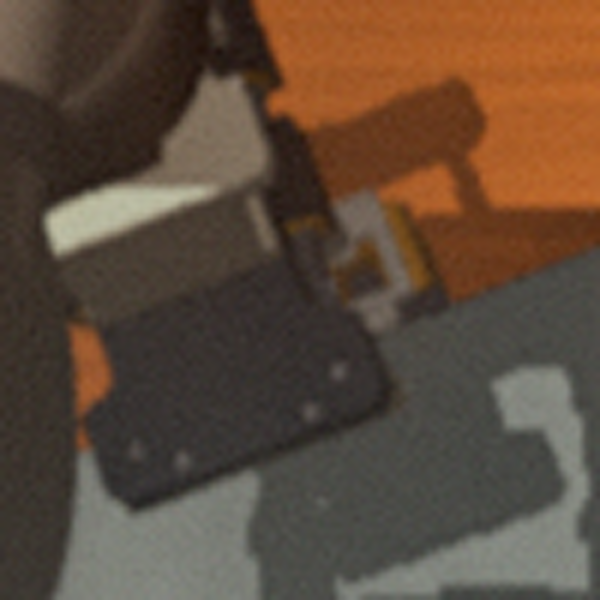

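Wrist and scene depth agree: the legs are at lx ≈ -2.9 near the feet and nearly centred at the bar, a tilt of about 0.038 rad about the bar. I'll rotate the tool about the bar to correct it and look again.

```bash
cat >> h.py <<'E'
BASE=q2R(down(YAW+np.pi/2))
def pose(th,lx,ly,zbar):
    Rt=R.from_rotvec(th*np.array([F_[0],F_[1],0])).as_matrix()
    p=np.array(lk(lx,ly,zbar))+Rt@np.array([0,0,52.]); return p.tolist(),R2q(Rt@BASE)
TH=-.038
def legs(n,P):
    L=np.stack([-(P[...,:2]-C)@E_,(P[...,:2]-C)@F_,P[...,2]],-1)
    for lo,hi in [(122,130),(130,140),(140,150),(150,160)]:
        for s in (1,-1):
            m=(L[...,2]>lo)&(L[...,2]<hi)&(abs(L[...,0])<16)&(abs(L[...,1]*s-20)<14)
            if m.sum()>15: print(n,lo,s,m.sum(),np.median(L[m],0).round(1),np.percentile(L[m],[3,97],axis=0).round(1)[:,:2].tolist())
E
python3 - <<'E'
from h import *
p,q=pose(TH,0.4,0,193); robot.servo_line(p,q,vel=20); robot.dwell(.2); print(F(),robot.read_opening())
for n in ('wrist','scene'):
    T=campose(n)[1]; p,d,P=shot(n)
    save('k_'+n+'.png',p[120:240,210:310] if n=='wrist' else p[115:215,335:435],5); legs(n,P)
print(robot.read_time_s())
E
```

```text
[-0.6 -0.7 -0.8] 9.71261508343179
wrist 122 -1 66 [  0.2 -24.1 128.2] [[-4.3, -25.9], [5.3, -20.8]]
wrist 130 -1 20 [ -0.4 -25.3 138.8] [[-4.6, -26.2], [5.0, -22.6]]
wrist 140 -1 82 [  0.  -25.6 145.4] [[-4.9, -26.4], [5.3, -22.1]]
wrist 150 -1 90 [ -0.5 -25.4 155.1] [[-5.0, -26.2], [5.1, -22.1]]
scene 122 1 25 [ -3.5  22.6 128. ] [[-5.5, 18.2], [3.0, 26.9]]
scene 122 -1 25 [ -2.2 -16.2 127.6] [[-5.5, -22.8], [4.4, -12.5]]
scene 140 1 30 [ -4.4  25.1 144.8] [[-6.4, 18.7], [2.0, 26.6]]
scene 140 -1 33 [ -3.2 -14.9 145.2] [[-6.7, -20.1], [2.7, -12.8]]
scene 150 1 33 [ -4.2  24.5 155.1] [[-6.2, 19.1], [2.6, 26.7]]
scene 150 -1 30 [ -4.4 -14.9 155.4] [[-6.4, -21.3], [1.7, -12.9]]
23.2667
```

View pics/k_wrist.png

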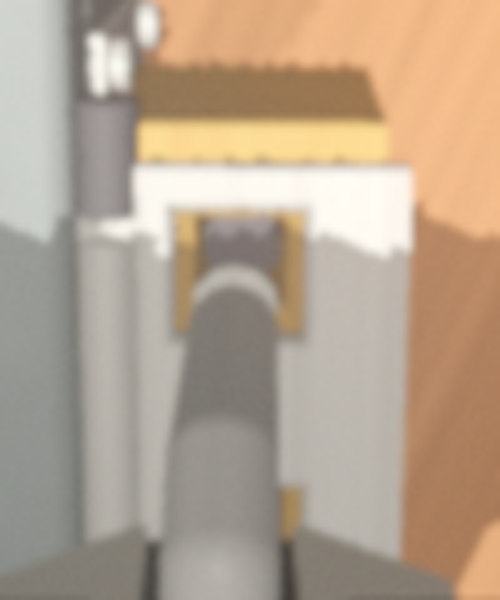

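View pics/k_scene.png

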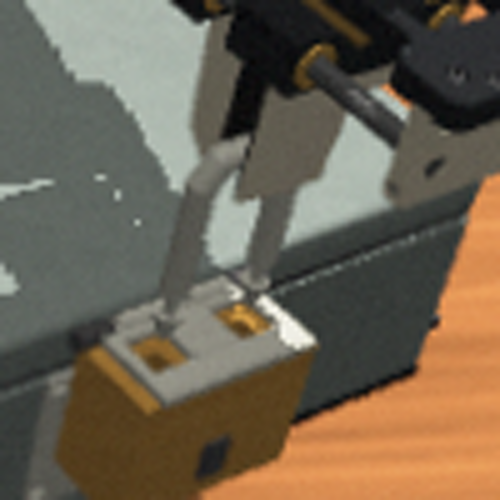

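Run:
```python
from h import *
zb=193
while zb>170:
    zb-=1; p,q=pose(TH,0.4,0,zb); robot.servo_line(p,q,vel=15); f=F()
    print(zb,'feet',zb-76.5-105,f,(np.round(robot.read_torque(),2)))
    if np.linalg.norm(f)>7: break
print(robot.read_eef_pos(),p,robot.read_time_s())
for n in ('wrist','scene'):
    T=campose(n)[1]; p,d,P=shot(n)
    save('m_'+n+'.png',p[120:240,210:310] if n=='wrist' else p[115:215,335:435],5); legs(n,P)
```

```text
192 feet 10.5 [ 0.1 -0.9 -1.1] [ 0.05 -0.16  0.02]
191 feet 9.5 [-0.  -0.1 -1.6] [ 0.02 -0.13  0.02]
190 feet 8.5 [-0.2 -0.9 -1.5] [-0.01 -0.17  0.01]
189 feet 7.5 [-0.4  0.4 -1.2] [ 0.07 -0.19  0.05]
188 feet 6.5 [ 0.7  1.2 -1.3] [ 0.01 -0.13 -0.03]
187 feet 5.5 [-0.1 -0.  -1.3] [-0.02 -0.17 -0.02]
186 feet 4.5 [-0.6 -0.  -2. ] [-0.03 -0.18  0.04]
185 feet 3.5 [-0.4  0.3 -1.6] [ 0.06 -0.2   0.03]
184 feet 2.5 [-1.4  0.4 -2.2] [ 0.01 -0.13 -0.05]
183 feet 1.5 [-0.   0.7 -1.9] [ 0.02 -0.2  -0.01]
182 feet 0.5 [-0.3  0.8 -1.5] [ 0.04 -0.16  0.02]
181 feet -0.5 [ 0.2 -1.  -1.9] [-0.   -0.24 -0.01]
180 feet -1.5 [ 0.5 -0.1 -2.2] [ 0.   -0.14  0.03]
179 feet -2.5 [ 0.2  0.3 -0.6] [ 0.04 -0.18  0.  ]
178 feet -3.5 [ 0.7  0.1 -1.5] [-0.04 -0.1   0.01]
177 feet -4.5 [ 0.3  0.  -1.1] [ 0.02 -0.18 -0.  ]
176 feet -5.5 [ 0.4 -0.1 -1. ] [ 0.   -0.19  0.01]
175 feet -6.5 [-0.1 -0.2 -2.4] [ 0.01 -0.16  0.03]
174 feet -7.5 [-1.  -0.1 -1.4] [ 0.01 -0.15 -0.04]
173 feet -8.5 [-0.2 -0.4 -0.7] [-0.05 -0.17 -0.01]
172 feet -9.5 [-0.8  0.5 -1.5] [ 0.01 -0.11 -0.01]
171 feet -10.5 [-0.5  0.4 -0.8] [ 0.02 
[... 200 characters left out ...]
-2.54e+01  1.26e+02] [[-5.0, -26.3], [5.4, -21.9]]
wrist 130 -1 95 [ -0.2 -25.6 135.3] [[-5.0, -26.3], [4.9, -22.0]]
wrist 140 -1 118 [ -0.4 -25.5 145.3] [[-5.1, -26.4], [5.0, -22.2]]
wrist 150 -1 184 [ -0.6 -24.7 156.6] [[-9.7, -26.4], [9.5, -10.8]]
scene 122 1 22 [ -3.9  25.6 125.9] [[-6.8, 19.2], [1.8, 27.6]]
scene 122 -1 21 [ -3.  -14.1 126.5] [[-6.5, -19.9], [3.1, -12.4]]
scene 130 1 31 [ -4.8  24.7 133.5] [[-6.6, 18.1], [1.9, 27.0]]
scene 130 -1 29 [ -3.9 -14.6 134.4] [[-6.7, -21.4], [2.2, -12.2]]
scene 140 1 32 [ -4.1  25.2 144.7] [[-6.8, 19.9], [1.2, 27.2]]
scene 140 -1 21 [ -4.4 -15.6 143.5] [[-6.5, -20.7], [0.5, -12.9]]
scene 150 1 31 [ -4.5  24.8 155.4] [[-7.3, 17.8], [1.5, 26.4]]
```

View pics/m_scene.png

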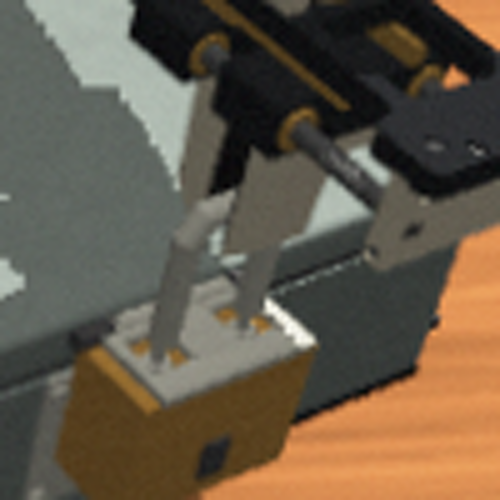

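View pics/m_wrist.png

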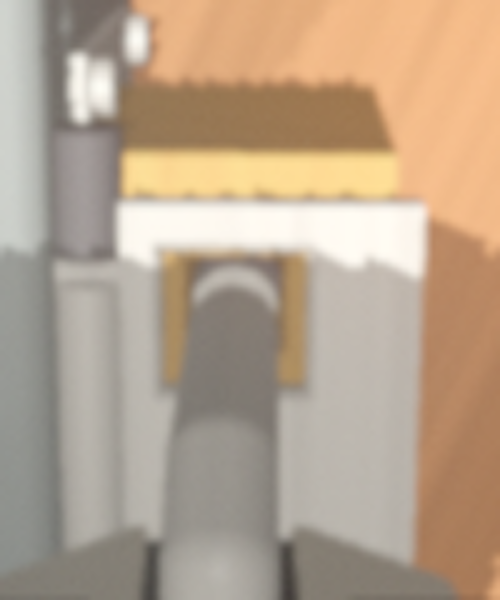

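The legs are inside both openings with no side force. I continue down, feeling for the ejector and the click.

Run:
```python
from h import *
zb=170; log=[]; pk=0; base=-1.5
while zb>133:
    zb-=1 if zb>158 else .5
    p,q=pose(TH,0.4,0,zb); robot.servo_line(p,q,vel=15); f=(F()+F())/2; tz=robot.read_eef_pos()[2]
    d=105-(tz-(p[2]-zb)-76.5); fz=f[2]-base; pk=max(pk,fz)
    print(f'{zb:.1f} depth {d:.1f} Fz {fz:.1f} lat {np.hypot(f[0],f[1]):.1f} op {robot.read_opening():.1f}')
    if fz>26 or np.hypot(f[0],f[1])>12: print('STOP');break
    if d>24 and pk>8 and fz<pk-3: print('drop');break
print(robot.read_time_s())
```

```text
169.0 depth 12.4 Fz 1.4 lat 0.9 op 10.0
168.0 depth 13.2 Fz 4.0 lat 0.4 op 9.5
167.0 depth 14.4 Fz 4.3 lat 0.6 op 10.1
166.0 depth 15.5 Fz 4.1 lat 0.3 op 9.8
165.0 depth 16.6 Fz 3.1 lat 1.1 op 10.0
164.0 depth 17.6 Fz 5.1 lat 0.4 op 9.6
163.0 depth 18.6 Fz 4.7 lat 0.4 op 10.3
162.0 depth 19.6 Fz 4.6 lat 0.6 op 9.9
161.0 depth 20.6 Fz 4.7 lat 0.7 op 10.2
160.0 depth 21.6 Fz 4.7 lat 0.5 op 10.0
159.0 depth 22.5 Fz 4.6 lat 0.5 op 9.9
158.0 depth 23.5 Fz 4.5 lat 0.3 op 10.4
157.5 depth 24.0 Fz 5.1 lat 0.4 op 10.0
157.0 depth 24.5 Fz 4.7 lat 0.6 op 9.8
156.5 depth 25.0 Fz 4.9 lat 0.2 op 10.0
156.0 depth 25.5 Fz 5.4 lat 0.5 op 10.2
155.5 depth 26.0 Fz 5.6 lat 0.4 op 10.0
155.0 depth 26.4 Fz 7.0 lat 0.9 op 10.0
154.5 depth 26.7 Fz 6.9 lat 0.5 op 10.0
154.0 depth 27.1 Fz 8.3 lat 1.0 op 10.6
153.5 depth 27.5 Fz 8.4 lat 0.5 op 9.7
153.0 depth 27.8 Fz 9.7 lat 0.4 op 9.5
152.5 depth 28.2 Fz 9.6 lat 0.9 op 10.1
152.0 depth 28.6 Fz 10.6 lat 1.0 op 9.9
151.5 depth 29.1 Fz 10.7 lat 0.9 op 9.7
151.0 depth 29.6 Fz 10.2 lat 0.6 op 9.9
150.5 depth 30.1 Fz 10.3 lat 0.4 op 10.3
150.0 depth 30.5 Fz 11.7 lat 0.9 op 10.2
149.5 depth 31.0 Fz 11.2 lat 0.4 op 10.1
149.0 depth 31.4 Fz 12.9 lat 0.3 op 9.8
148.5 depth 31.9 Fz 12.1 lat 0.9 op 10.1
148.0 depth 32.4 Fz 12.2 lat 1.2 op 9.8
147.5 depth 33.4 Fz 8.4 lat 1.0 op 10.1
drop
37.3667
```

A 3.8 N drop at about 33 mm depth looks like the click. A gentle pull-up test comes next: if it's latched, the shackle resists.

Run:
```python
from h import *
zb=147.5
def st(zb):
    p,q=pose(TH,0.4,0,zb); robot.servo_line(p,q,vel=10); robot.dwell(.05); f=(F()+F()+F())/3; tz=robot.read_eef_pos()[2]
    d=105-(tz-(p[2]-zb)-76.5); print(f'{zb:.1f} depth {d:.1f} Fz {f[2]+1.5:.1f} lat {np.hypot(f[0],f[1]):.1f}'); return f[2]+1.5
for z in (147,146.5):
    f=st(z)
    if f>18: break
for z in np.arange(147.5,152,.5):
    f=st(z)
    if f<-5: print('resists');break
print(robot.read_time_s())
```

```text
147.0 depth 34.0 Fz 9.4 lat 0.3
146.5 depth 34.5 Fz 8.2 lat 0.9
147.5 depth 33.9 Fz 6.5 lat 1.3
148.0 depth 33.7 Fz 3.6 lat 0.9
148.5 depth 33.2 Fz 2.8 lat 0.1
149.0 depth 31.9 Fz 6.1 lat 0.6
149.5 depth 31.5 Fz 7.3 lat 0.2
150.0 depth 31.1 Fz 7.0 lat 0.7
150.5 depth 30.7 Fz 8.1 lat 0.3
151.0 depth 30.4 Fz 6.0 lat 0.4
151.5 depth 29.9 Fz 6.9 lat 0.8
40.6667
```

It isn't latched: it came back up. Either it slipped in the grip or that was a partial click, so I'll check where the crown sits in the jaws.

Run:
```python
from h import *
p,d,P=shot('wrist'); save('n_w.png',p,1.5); i=p
L=np.stack([-(P[...,:2]-C)@E_,(P[...,:2]-C)@F_,P[...,2]],-1)
m=(abs(L[...,0])<3)&(L[...,1]<-9)&(L[...,1]>-16)&(L[...,2]>120)&(L[...,2]<190); print('bar top',m.sum(),np.percentile(L[m][:,2],[10,50,90]) if m.sum() else 0)
print('tcp',robot.read_eef_pos(),robot.read_opening(),F())
p,d,P=shot('scene'); save('n_s.png',p[100:220,330:450],5)
z=np.load('/tmp/h_wrist.npz')['P']; L=np.stack([-(z[...,:2]-C)@E_,(z[...,:2]-C)@F_,z[...,2]],-1)
m=(abs(L[...,0])<3)&(L[...,1]<-9)&(L[...,1]>-16)&(L[...,2]>190)&(L[...,2]<230); print('before (TCP262.3)',m.sum(),np.percentile(L[m][:,2],[10,50,90]))
```

```text
bar top 188 [155.84642292 156.74062787 157.5307289 ]
tcp [532.37122226 108.18908979 203.54410919] 9.724054427559098 [-0.2 -0.1  5.2]
before (TCP262.3) 188 [214.61060085 215.51602122 216.26791907]
```

View pics/n_s.png

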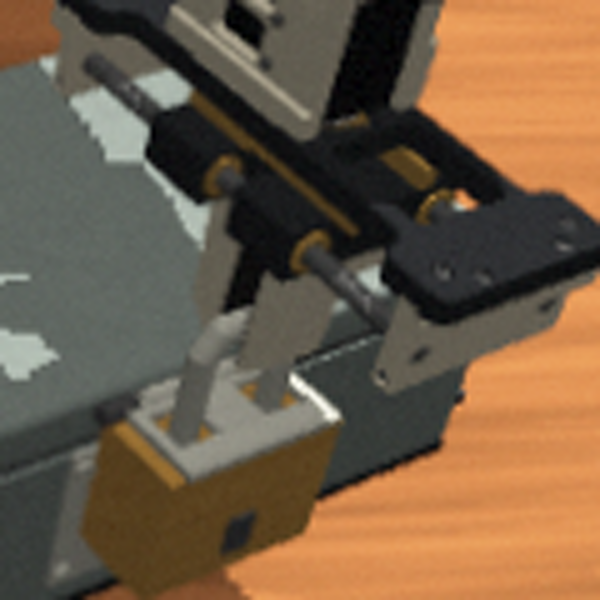

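View pics/n_w.png

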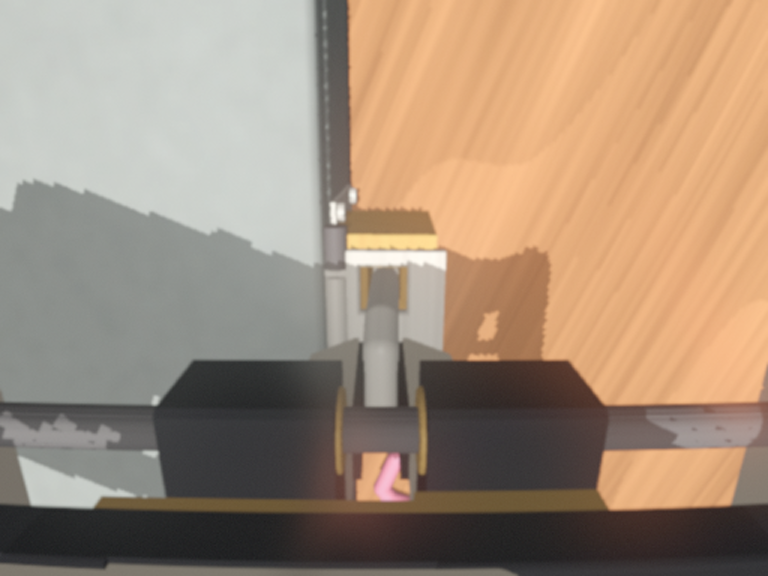

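No slip: bar top minus TCP is unchanged at -46.8 mm. So the first drop was a weak detent that popped back out. I press deeper, still force-guarded.

```bash
cat >> h.py <<'E'
def st(zb,v=20):
    p,q=pose(TH,0.4,0,zb); robot.servo_line(p,q,vel=v); f=(F()+F())/2; tz=robot.read_eef_pos()[2]
    d=105-(tz-(p[2]-zb)-76.5); print(f'{zb:.1f} depth {d:.1f} Fz {f[2]+1.5:.1f} lat {np.hypot(f[0],f[1]):.1f}'); return f[2]+1.5,d
E
python3 - <<'E'
from h import *
f,d=st(148.5)
zb=148; pk=0
while zb>132:
    f,d=st(zb); zb-=.5
    if d>36: pk=max(pk,f)
    if f>24: print('STOP');break
    if pk>9 and f<pk-3: print('drop');break
print(robot.read_time_s())
E
```

```text
148.5 depth 32.4 Fz 9.4 lat 0.4
148.0 depth 32.6 Fz 11.3 lat 0.6
147.5 depth 33.5 Fz 8.3 lat 0.0
147.0 depth 34.0 Fz 8.6 lat 0.4
146.5 depth 34.5 Fz 7.5 lat 0.4
146.0 depth 35.0 Fz 8.7 lat 0.4
145.5 depth 35.5 Fz 7.3 lat 1.3
145.0 depth 36.5 Fz 6.4 lat 2.4
144.5 depth 36.9 Fz 6.2 lat 0.8
144.0 depth 37.4 Fz 7.6 lat 1.4
143.5 depth 37.9 Fz 7.1 lat 1.0
143.0 depth 38.4 Fz 6.5 lat 1.9
142.5 depth 38.9 Fz 7.5 lat 2.0
142.0 depth 39.2 Fz 8.4 lat 1.6
141.5 depth 39.3 Fz 10.8 lat 2.0
141.0 depth 39.4 Fz 12.0 lat 3.2
140.5 depth 39.5 Fz 14.1 lat 1.8
140.0 depth 39.6 Fz 17.0 lat 2.4
139.5 depth 39.7 Fz 18.7 lat 2.9
139.0 depth 39.8 Fz 21.6 lat 2.9
138.5 depth 39.9 Fz 24.1 lat 3.8
STOP
46.0667
```

The hard stop is at about 39.3 mm, so the click lay near 36.5 mm (there was a jump at 35.5→36.5). Pull test.

Run:
```python
from h import *
for zb in (141.5,143,144,144.5,145,145.5,146,146.5,147,148):
    f,d=st(zb,30)
    if f<-6: print('resists');break
print(robot.read_time_s())
```

```text
141.5 depth 39.3 Fz 10.9 lat 1.4
143.0 depth 38.3 Fz 7.3 lat 2.0
144.0 depth 37.4 Fz 6.7 lat 1.7
144.5 depth 36.9 Fz 6.8 lat 1.4
145.0 depth 36.5 Fz 7.0 lat 1.4
145.5 depth 36.3 Fz 3.6 lat 1.6
146.0 depth 36.1 Fz -2.3 lat 0.9
146.5 depth 35.9 Fz -7.4 lat 1.7
resists
48.0667
```

It resists the pull, so it's latched at about 36 mm depth. I release, retreat and look.

Run:
```python
from h import *
st(145.5,30)
robot.move_gripper(35)
p,q=pose(TH,0.4,0,215); robot.servo_line(p,q,vel=100)
robot.servo_line(lk(0,-15,300),q,vel=150); robot.dwell(.2)
p,d,P=shot('wrist'); save('r_w.png',p,1.5)
L=np.stack([-(P[...,:2]-C)@E_,(P[...,:2]-C)@F_,P[...,2]],-1)
m=(abs(L[...,0])<10)&(abs(L[...,1])<30)&(L[...,2]>138)&(L[...,2]<175); t=L[m]
print(m.sum(),np.percentile(t[:,2],[50,98]),t.mean(0),cv2.minAreaRect(t[:,:2].astype(np.float32)))
m=(abs(L[...,0]+10)<12)&(abs(L[...,1])<34)&(L[...,2]>106)&(L[...,2]<120); print('hasp z',np.median(L[m][:,2]))
p,d,P=shot('scene'); save('r_s.png',p,1.5)
print(robot.read_time_s(),F())
```

```text
145.5 depth 36.0 Fz -4.2 lat 1.2
800 [149.14322487 151.35752626] [ -0.24483818  -5.37975698 147.93215956] ((-0.2256178855895996, -1.8085517883300781), (10.277300834655762, 49.55071258544922), 0.1695217788219452)
hasp z 111.00050850192937
50.4833 [-0.1  0.8 -0.5]
```

View pics/r_w.png

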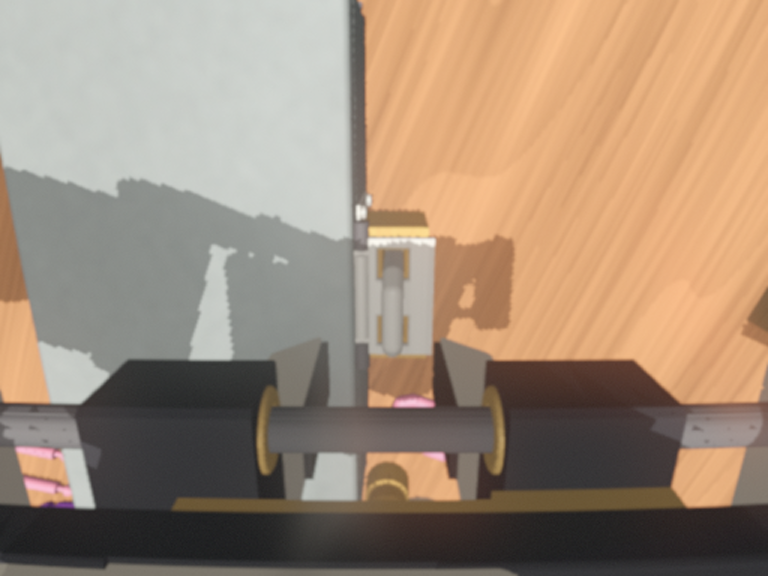

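View pics/r_s.png

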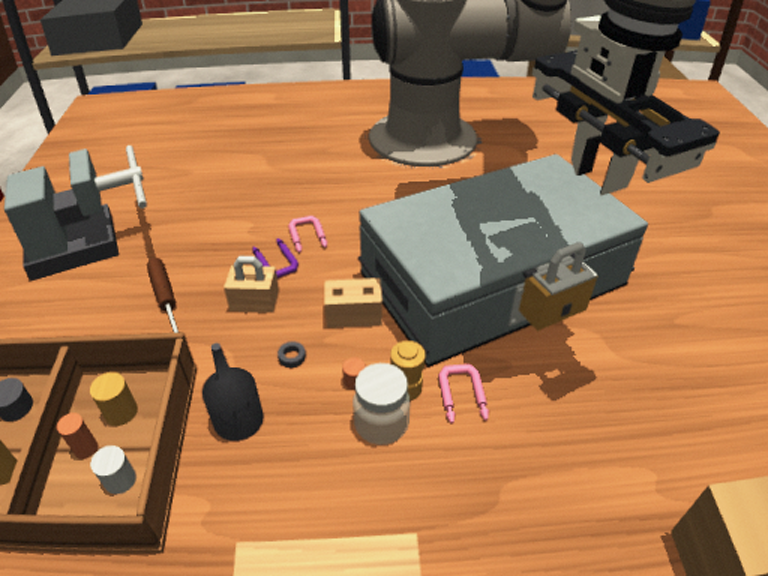

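The shackle stands in the lock at (393,300) in the wrist view. Crown top is about 150.5 mm, so its centre is about 5 mm above the lock's top. The hasp is flat at 111 mm, the jaws are clear and the bystanders are in place.

Run:
```python
from h import *
print(robot.hand_in(), robot.read_time_s())
```

```text
the job is handed in; nothing more can be done
the job is handed in; nothing more can be done
```

The tool chest is locked and the job is handed in. The last clock reading before that was 50.5 s of the 72 s allowed; hand-in gave no verdict.

- **Hasp:** I folded it down to its stop. It measured flat at about 111 mm in the last view.
- **Shackle:** I took the larger grey shackle from its block and lowered both legs through the hasp into the holes. The most force I felt at the wrist while pressing was about 24 N.
- **Latch check:** It hit the hard stop at about 39 mm depth. It then resisted a pull of about 7 N at about 36 mm.
- **After release:** It stayed down with its centre about 5 mm above the lock's top, within about 2 mm sideways. The jaws were clear and the force reading was near zero.

**Checks that failed or disagreed:**
- The first force drop, at about 33 mm, was not the real click. The pull test lifted the shackle back out, so I pressed deeper.
- The shackle hung tilted by about 0.04 rad in the grip; I corrected this by turning the tool before inserting it.
- The scene camera put the feet 2–3 mm from where the wrist camera did. I went by the wrist camera, and the legs entered without side force.
- The loose pink and purple look-alikes lie differently than in my first picture, although I never knowingly touched them. The spare and the listed bystanders showed no visible movement in the scene pictures; I did not measure their positions again.

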